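Lay the red embroidery threads in order of shade in the thread tray

ROBOT

A 7-joint arm with a two-finger parallel gripper is mounted at the origin on the work surface. World frame = base frame: x ahead of the robot, y to its left, z up, the work surface at z = 0. Lengths are in m, angles in rad, forces in N, time in s.
With the tool pointing down it reaches from about 0.4 to 0.875 m from the base axis. Payload 4.4 kg.
Tool frame: the origin (TCP) lies midway between the tips of the shut fingers; the grasp point (between the pads) lies 19 mm behind it (r.grip_point_offset is the distance from the TCP to the grasp point, in m); x points along the fingers, z is the direction in which the jaws open and shut, and the axes are right-handed (so a half turn about x gives the same grasp; the last joint's range is limited). The gripper opens to 85 mm and grips with 20 to 120 N. Pads are 22 mm wide; open, the fingers measure 114 mm over their backs; the gripper's body (76 mm by 85 mm) begins 54 mm behind the grasp point. The pads swing forward as they close: fully open they stand 13 mm farther back than shut.
Start: joints at [-1.166, 0.628, 0.038, 1.517, -0.027, 0.996, -0.02], TCP at [0.295, 0.579, 0.231] pointing down, gripper open.
Joint ranges: [-3.06, 3.06], [-0.37, 2.12], [-1.25, 1.32], [0.18, 2.47], [-1.1, 4.24], [0.23, 1.98], [-2.94, 2.94]. Speed limits (rad/s): [2.57, 2.57, 3.14, 3.14, 3.14, 3.14, 3.14].

INTERFACE

Orientations are given as a rotation vector (axis times angle).
In Python, from plant import r gives the robot as it stands.
- The arm moves only by the tool move_arm, never from a script. Its argument "steps" is a list that holds one entry, the list of rows, each a list of 7 numbers: the gripper's target within -1 to 1 (fully open at 1, half-way at 0, shut at -1), then the shift along the tool's x, y, z in cm, then the turn, a rotation vector about the tool's x, y, z in degrees. A call has 1 to 20 rows; each row is the pose to reach, as a shift and turn from the pose commanded when the call began, along the tool's axes at that moment; what a row does not reach only later rows make up. A row lasts 1/8 s, in which the tool goes at most 62.5 mm and 10.7 degrees, less where a joint would pass 70% of its speed; a pose out of reach is approached as far as the arm can. A call with a gripper value outside its range is refused whole. The fingers move at their own pace and stop on an object; "newtons" is the grip in N (left out, the last holds). Time passes only in rows, so rows that repeat a pose let the fingers close. It gives the time, the measured TCP pose, the force and the opening at its end, in the units of the state.
- r.read_state(): the state, without advancing time (a new reading comes with each control period).
- r.camera(name): name is "scene" or "top"; returns a dict with "color" (384x512x3 uint8, red, green, blue), "K" (3x3 intrinsics, pixels), "camera_from_world" (4x4, takes a point from world to camera coordinates). Camera axes: x right, y down, z forward; pixel columns grow to the right and rows downward; lengths in m; the calibration is good to about 2 mm. A picture is of the moment at which its call begins. There is no depth.
- r.hand_in(): hands the job in, once; it reports no verdict.
The state is a dict: "time": time; "joint_pos": joint angles; "joint_vel": joint speeds; "joint_efforts": joint torques, N m; "ee_pos": TCP position; "eef_rot": TCP orientation; "force": force on the tool from outside, world axes, zero at the start; "ft_torque": the same for the moment, N m; "opening": opening from 0.0 (shut) to 1.0 (fully open).
Only numpy, scipy, OpenCV 4.12 (cv2) and the standard library are available. Lean on these libraries where they do the work, as an engineer would, in place of code of your own. Each camera call takes 0.05 s, during which the arm holds its last target.

TASK

Put the four spools of red thread (pale pink, rose, red, maroon) into the four empty bays of the wooden tray, one to a bay, so that the row grades evenly from the white spool to the black one: the palest red next to the white, the darkest next to the black. Stand each one upright on the floor of its bay and set it down rather than dropping it. Leave the gold and green spools where they stand and the white and black ones in their bays.

Things in the scene. Friction and masses are not known exactly. Their poses are not given: they have to be found in the camera images.
- palepink: upright thread spool, pale pink (the palest of the four reds). All eight spools are alike but for colour: 72 mm tall, about 60 g, foot flange 44 mm across and 3 mm thick, thread body 42 mm across from 3 to 63 mm up (grip here), off-white tube end 16 mm across on top. Origin: centre of the underside, z up. Loose on the table before the tray, among other spools (centres 80 mm apart or more).
- rose: upright thread spool, rose (second palest, a mid pink-red). All eight spools are alike but for colour: 72 mm tall, about 60 g, foot flange 44 mm across and 3 mm thick, thread body 42 mm across from 3 to 63 mm up (grip here), off-white tube end 16 mm across on top. Origin: centre of the underside, z up. Loose on the table before the tray, among other spools (centres 80 mm apart or more).
- red: upright thread spool, deep red (second darkest). All eight spools are alike but for colour: 72 mm tall, about 60 g, foot flange 44 mm across and 3 mm thick, thread body 42 mm across from 3 to 63 mm up (grip here), off-white tube end 16 mm across on top. Origin: centre of the underside, z up. Loose on the table before the tray, among other spools (centres 80 mm apart or more).
- maroon: upright thread spool, very dark red, maroon (the darkest of the four). All eight spools are alike but for colour: 72 mm tall, about 60 g, foot flange 44 mm across and 3 mm thick, thread body 42 mm across from 3 to 63 mm up (grip here), off-white tube end 16 mm across on top. Origin: centre of the underside, z up. Loose on the table before the tray, among other spools (centres 80 mm apart or more).
- white: upright thread spool, white. All eight spools are alike but for colour: 72 mm tall, about 60 g, foot flange 44 mm across and 3 mm thick, thread body 42 mm across from 3 to 63 mm up (grip here), off-white tube end 16 mm across on top. Origin: centre of the underside, z up. In one end bay of the tray; which end varies.
- black: upright thread spool, black. All eight spools are alike but for colour: 72 mm tall, about 60 g, foot flange 44 mm across and 3 mm thick, thread body 42 mm across from 3 to 63 mm up (grip here), off-white tube end 16 mm across on top. Origin: centre of the underside, z up. In the other end bay of the tray.
- gold: upright thread spool, gold-yellow. All eight spools are alike but for colour: 72 mm tall, about 60 g, foot flange 44 mm across and 3 mm thick, thread body 42 mm across from 3 to 63 mm up (grip here), off-white tube end 16 mm across on top. Origin: centre of the underside, z up. Not part of the job; stands among the reds.
- green: upright thread spool, green. All eight spools are alike but for colour: 72 mm tall, about 60 g, foot flange 44 mm across and 3 mm thick, thread body 42 mm across from 3 to 63 mm up (grip here), off-white tube end 16 mm across on top. Origin: centre of the underside, z up. Not part of the job; stands among the reds.
- tray: fixed wooden tray 72 mm (x) by 412 mm (y), one row of six grey-lined bays. Origin: centre of underside, on the table; y along the row, x across it. Bay centres: x = 0, y = -170, -102, -34, 34, 102, 170 mm; bays 64 mm square inside, floor 5 mm up, sides and dividers 16 mm high, end walls 26 mm. Only 24 mm between spools in the row: grip across it. Other clutter: under 20 mm, or 60 mm away.
Not all that is in view belongs to the job. What is shaped like the rose but blue is not meant. What is shaped like the gold but blue or purple is not meant.

How it is judged:
By the outcome, as a careful person would: the job done as asked, in the order asked, and still so for the second after the job is handed in, with the robot touching nothing.
It also fails if it takes over 96 s, if anything falls off the work surface, if the arm or the gripper's body presses on something with over 40 N, if the wrist force passes 120 N, or if a joint passes its speed limit or range.

## Working session

There is one attempt and no reset: what is moved stays moved. The work goes in short steps, Python scripts to look and compute and a tool call to move; the robot and the scene stay as the last step left them, time stands still between calls to the robot, and variables do not carry over. Pictures are saved under pics/ and viewed, and the job is handed in when it is done.

Besides the shell and the picture viewer there is one more tool, called after "Emit:" in YAML: its name, and indented under it one key for each argument. move_arm: Moves the arm, as the interface text tells. Its arguments: {"type":"object","properties":{"steps":{"type":"array","items":{"type":"array","items":{"type":"array","items":{"type":"number"}}}},"newtons":{"type":"number"}},"required":["steps"]}

```bash
ls; mkdir -p pics
python3 - <<'E'
from plant import r
import cv2
s=r.read_state()
print({k:s[k] for k in('time','ee_pos','eef_rot','opening','force')}, r.grip_point_offset)
for n in('scene','top'):
    c=r.camera(n); cv2.imwrite(f'pics/{n}0.png',c['color'][:,:,::-1]); print(n,c['K'],c['camera_from_world'])
E
```

```text
pics
{'time': 0.0, 'ee_pos': array([0.29451249, 0.57873308, 0.23037547]), 'eef_rot': array([-0.85688663,  1.3975466 ,  0.85519364]), 'opening': 0.9957423350635091, 'force': array([ 0.72042363,  0.57703301, -0.02648547])} 0.0187
scene [[478.41636032   0.         262.09064982]
 [  0.         478.41636032 188.77664134]
 [  0.           0.           1.        ]] [[ 0.1176507   0.99302402  0.00784856 -0.09483119]
 [ 0.81281899 -0.09175395 -0.57524474 -0.35247181]
 [-0.57051171  0.0740574  -0.8179437   1.45323728]
 [ 0.          0.          0.          1.        ]]
top [[416.53589618   0.         253.60793939]
 [  0.         416.53589618 194.86690464]
 [  0.           0.           1.        ]] [[-0.02728974 -0.99938898 -0.02183874  0.07323085]
 [-0.99761432  0.02861413 -0.06282432  0.49027159]
 [ 0.06341083  0.02007218 -0.99778564  0.87157529]
 [ 0.          0.          0.          1.        ]]
```

View pics/scene0.png

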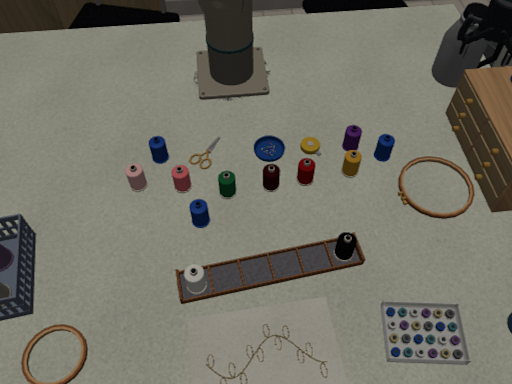

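View pics/top0.png

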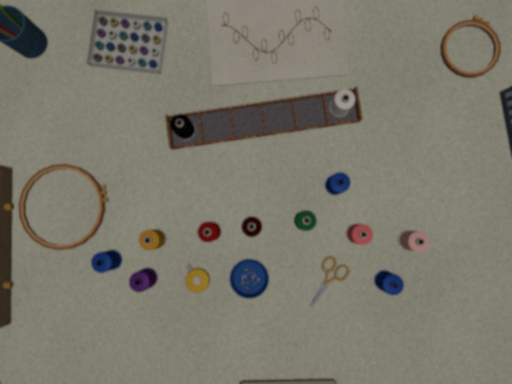

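Candidates in the top view are pale pink (417,240), rose (360,234), red (209,231) and maroon (252,226). The ones to leave are green (305,220), gold (150,239), purple (143,280) and blue (338,183), (390,284), (105,261). White is at (344,100) and black at (181,124). Next, close crops.

Run:
```python
import cv2
t=cv2.imread('pics/top0.png')
a=cv2.resize(t[205:265,130:290],None,fx=5,fy=5,interpolation=cv2.INTER_CUBIC)
b=cv2.resize(t[205:265,285:445],None,fx=5,fy=5,interpolation=cv2.INTER_CUBIC)
cv2.imwrite('pics/c1.png',cv2.vconcat([a,b]))
cv2.imwrite('pics/c2.png',cv2.resize(t[80:155,160:365],None,fx=3.8,fy=3.8,interpolation=cv2.INTER_CUBIC))
```

```text
(no output)
```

View pics/c1.png

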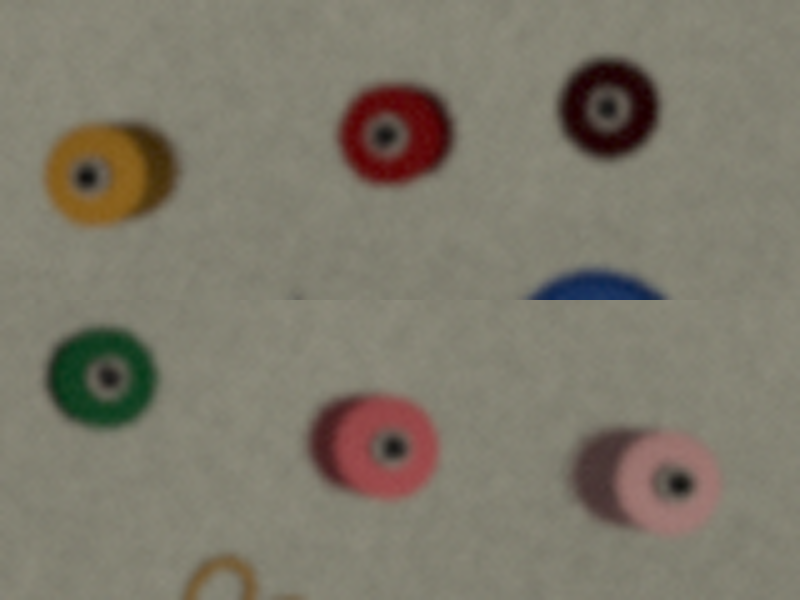

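View pics/c2.png

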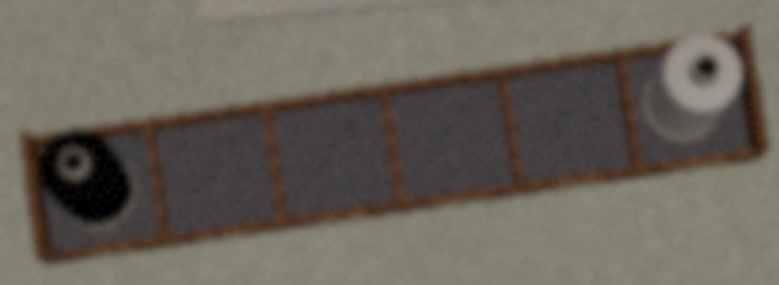

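```bash
cat > h.py <<'E'
import numpy as np, cv2
from plant import r
def cast(c,p,z):
    T=c['camera_from_world'];R=T[:3,:3];o=-R.T@T[:3,3]
    d=R.T@np.linalg.inv(c['K'])@np.array([p[0],p[1],1.]); return o+d*(z-o[2])/d[2]
def proj(c,P):
    T=c['camera_from_world'];q=c['K']@(T[:3,:3]@np.asarray(P)+T[:3,3]);return q[:2]/q[2]
def tri(cs,ps):
    A=[]
    for c,p in zip(cs,ps):
        M=c['K']@c['camera_from_world'][:3]; A+= [p[0]*M[2]-M[0],p[1]*M[2]-M[1]]
    X=np.linalg.svd(np.array(A))[2][-1]; return X[:3]/X[3]
def hole(c,p,k=4):
    g=cv2.cvtColor(c['color'],cv2.COLOR_RGB2GRAY).astype(float);
    x,y=map(round,p);w=g[y-k:y+k+1,x-k:x+k+1]
    yy,xx=np.mgrid[y-k:y+k+1,x-k:x+k+1]
    m=np.hypot(xx-p[0],yy-p[1])<2.6
    W=np.clip(w[m].max()-w[m],0,None)**2
    return np.array([(xx[m]*W).sum(),(yy[m]*W).sum()])/W.sum()
E
python3 - <<'E'
from h import *
t=r.camera('top');s=r.camera('scene')
T=dict(red=(207.2,232),maroon=(251.4,226.6),rose=(363.6,234.6),palepink=(421,241.6),green=(306.8,220.6),gold=(147.4,240.4),white=(345.8,97.5),black=(179.2,122.6))
for n,p in T.items():
    for _ in range(3): p=hole(t,p)
    X=cast(t,p,.072 if n not in('white','black') else .077)
    print(n,p.round(1),X.round(4),'scene pred',proj(s,X).round(1))
for c,n in((t,'top'),(s,'scene')):
    hsv=cv2.cvtColor(c['color'],cv2.COLOR_RGB2HSV)
    m=cv2.inRange(hsv,(3,80,40),(14,255,160))
    cv2.imwrite(f'pics/m_{n}.png',m)
E
python3 - <<'E'
import cv2
s=cv2.imread('pics/scene0.png')
cv2.imwrite('pics/c3.png',cv2.resize(s[125:305,110:375],None,fx=3,fy=3,interpolation=cv2.INTER_CUBIC))
E
```

```text
red [206.5 231.8] [0.4177 0.1542 0.072 ] scene pred [306.3 160.7]
maroon [251.  226.1] [0.4265 0.0652 0.072 ] scene pred [270.6 166.7]
rose [363.3 234.1] [ 0.4048 -0.1561  0.072 ] scene pred [178.3 167.8]
palepink [420.4 241.4] [ 0.3876 -0.2671  0.072 ] scene pred [131.9 166.2]
green [306.4 220. ] [ 0.4357 -0.045   0.072 ] scene pred [225.4 173.8]
gold [146.9 239.9] [0.4047 0.2737 0.072 ] scene pred [353.1 152.4]
white [345.4  97.2] [ 0.6791 -0.1312  0.077 ] scene pred [192.4 269.4]
black [178.7 121.9] [0.6398 0.2051 0.077 ] scene pred [347.  236.8]
```

View pics/c3.png

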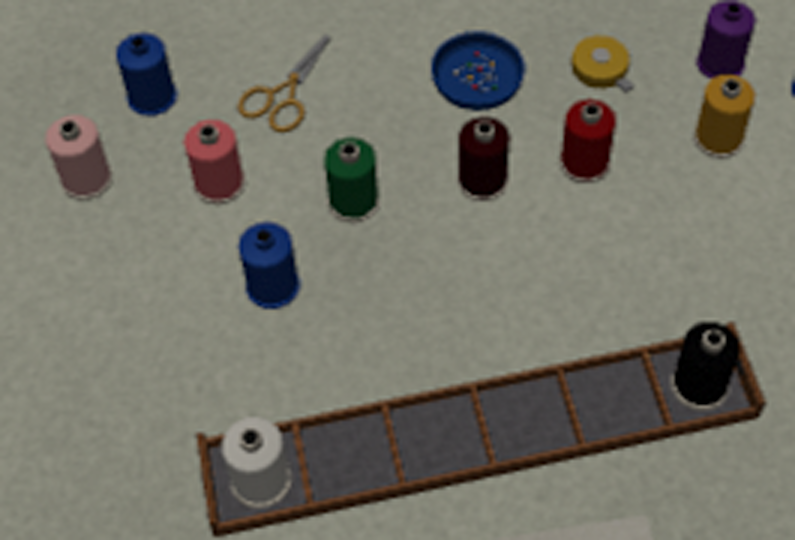

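View pics/m_top.png

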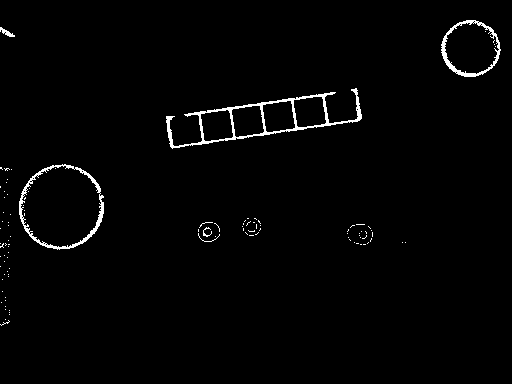

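Run:
```python
from h import *
cs={n:r.camera(n) for n in('top','scene')}
W={}
for n,c in cs.items():
    m=cv2.inRange(cv2.cvtColor(c['color'],cv2.COLOR_RGB2HSV),(3,80,40),(14,255,160))
    k,lab,st,ce=cv2.connectedComponentsWithStats(cv2.dilate(m,np.ones((3,3))))
    i=lab[140 if n=='top' else 0:,:][0,0] if 0 else None
    seed=proj(c,[.655,.035,.016]).round().astype(int)
    # component containing tray: nearest to seed by largest bbox around
    best=[j for j in range(1,k) if st[j,0]-3<=seed[0]<=st[j,0]+st[j,2]+3 and st[j,1]<=seed[1]<=st[j,1]+st[j,3]]
    j=max(best,key=lambda j:st[j,4]); ys,xs=np.where((lab==j)&(m>0))
    P=np.array([cast(c,(x,y),.016)[:2] for x,y in zip(xs,ys)])
    (cx,cy),(w,h),a=cv2.minAreaRect(P.astype(np.float32)); a=np.radians(a)
    # near-y axis
    if w<h: a+=np.pi/2
    ey=np.array([np.cos(a),np.sin(a)]); ey*=np.sign(ey[1]); ex=np.array([ey[1],-ey[0]])
    C=np.array([cx,cy])
    for it in range(3):
        q=(P-C); u=q@ex; v=q@ey
        # yaw refine from walls
        k1=(u>.027)&(abs(v)<.13); k2=(u<-.027)&(abs(v)<.13)
        s1=np.polyfit(v[k1],u[k1],1); s2=np.polyfit(v[k2],u[k2],1)
        sl=(s1[0]+s2[0])/2; off=(s1[1]+s2[1])/2
        dv=[(d,(v[(abs(u)<.024)&(abs(v-d)<.012)].mean()-d)) for d in(-.136,-.068,0,.068,.136)]
        C=C+ex*off+ey*np.mean([d[1] for d in dv])
        ey=ey+ex*sl; ey/=np.linalg.norm(ey); ex=np.array([ey[1],-ey[0]])
    print(n,C.round(4),'rect',(w,h),'yaw deg',np.degrees(np.arctan2(-ey[0],ey[1])).round(2),'walls',s1[1],s2[1],[round(d[1]*1e3,1) for d in dv])
    W[n]=(C,ey)
C=(W['top'][0]+W['scene'][0])/2; ey=W['top'][1]+W['scene'][1]; ey/=np.linalg.norm(ey)
for d in(-.17,-.102,-.034,.034,.102,.17): print(d,(C+ey*d).round(4))
# two-view spool
t,s=cs['top'],cs['scene']
S=dict(red=((206.5,231.8),(307,161)),maroon=((251,226.1),(271.7,166.5)),rose=((363.3,234.1),(179.5,168)),palepink=((420.4,241.4),(133,167.2)),white=((345.4,97.2),(193.2,271)),black=((178.7,121.9),(347.5,238)))
for n,(p,q) in S.items():
    for _ in range(3): q=hole(s,q)
    z=.077 if n in('white','black') else .072
    print(n,tri((t,s),(p,q)).round(4),'top',cast(t,p,z)[:2].round(4),'scene',cast(s,q,z)[:2].round(4))
```

```text
top [0.6569 0.0352] rect (0.07408218085765839, 0.4180994927883148) yaw deg 6.59 walls 0.03280357702683671 -0.03279456110589677 [np.float64(0.7), np.float64(0.6), np.float64(0.3), np.float64(-0.7), np.float64(-1.0)]
scene [0.6623 0.0358] rect (0.08147089928388596, 0.41862696409225464) yaw deg 6.66 walls 0.03322833605614901 -0.03320924966332053 [np.float64(0.7), np.float64(0.3), np.float64(0.0), np.float64(-0.3), np.float64(-0.7)]
-0.17 [ 0.6792 -0.1334]
-0.102 [ 0.6714 -0.0659]
-0.034 [0.6635 0.0017]
0.034 [0.6557 0.0692]
0.102 [0.6478 0.1368]
0.17 [0.64   0.2043]
red [0.4177 0.1551 0.0703] top [0.4176 0.1541] scene [0.419  0.1553]
maroon [0.4266 0.0659 0.0711] top [0.4265 0.0652] scene [0.4273 0.0662]
rose [ 0.4048 -0.1559  0.0698] top [ 0.4048 -0.156 ] scene [ 0.4067 -0.1552]
palepink [ 0.3875 -0.2673  0.069 ] top [ 0.3875 -0.267 ] scene [ 0.3901 -0.266 ]
white [ 0.68   -0.131   0.0743] top [ 0.6791 -0.1311] scene [ 0.6815 -0.1302]
black [0.6403 0.206  0.0756] top [0.6399 0.2052] scene [0.6411 0.206 ]
```

```bash
cat >> h.py <<'E'
from scipy.spatial.transform import Rotation as Ro
YAW=6.6
def Rd(sign=1):
    a=np.radians(YAW); z=sign*np.array([np.cos(a),np.sin(a),0]); x=np.array([0,0,-1.])
    return np.c_[x,np.cross(z,x),z]
def rel(R0,p0,R1,p1):
    R0=np.asarray(R0); return (R0.T@(np.asarray(p1)-p0)*100).round(2), np.degrees(Ro.from_matrix(R0.T@R1).as_rotvec()).round(1)
E
python3 - <<'E'
from h import *
s=r.read_state();R0=Ro.from_rotvec(s['eef_rot']).as_matrix();print(R0.round(3))
for sg in(1,-1):
  print(sg)
  for t in([.36,.45,.2],[.4177,.1548,.15],[.3880,-.2668,.2]):print(t,rel(R0,s['ee_pos'],Rd(sg),t))
E
```

```text
[[-0.    -0.891  0.454]
 [-0.001  0.454  0.891]
 [-1.     0.    -0.001]]
1
[0.36, 0.45, 0.2] (array([  3.1 , -11.68,  -8.54]), array([56.4, -0. ,  0. ]))
[0.4177, 0.1548, 0.15] (array([  8.12, -30.21, -32.23]), array([56.4, -0. ,  0. ]))
[0.388, -0.2668, 0.2] (array([  3.14, -46.69, -71.16]), array([56.4, -0. ,  0. ]))
-1
[0.36, 0.45, 0.2] (array([  3.1 , -11.68,  -8.54]), array([-123.6,   -0. ,   -0. ]))
[0.4177, 0.1548, 0.15] (array([  8.12, -30.21, -32.23]), array([-123.6,   -0. ,   -0. ]))
[0.388, -0.2668, 0.2] (array([  3.14, -46.69, -71.16]), array([-123.6,   -0. ,   -0. ]))
```

Emit:
move_arm:
  steps:
    - [[1, -3, -2.6, -5, 0, 0, 0], [1, -3, -5.3, -10, 8, 0, 0], [1, -3, -8, -15, 16, 0, 0], [1, -3, -10.5, -20, 24, 0, 0], [1, -3, -13.2, -24.6, 32, 0, 0], [1, -1, -18, -27, 40, 0, 0], [1, 2, -24, -29, 48, 0, 0], [1, 5, -30.2, -32.2, 56.4, 0, 0], [1, 8, -30.2, -32.2, 56.4, 0, 0], [1, 8, -30.2, -32.2, 56.4, 0, 0], [1, 8, -30.2, -32.2, 56.4, 0, 0], [1, 8, -30.2, -32.2, 56.4, 0, 0], [1, 8, -30.2, -32.2, 56.4, 0, 0]]
  newtons: 30

```text
time: 1.92
ee_pos: [0.418, 0.1565, 0.1522]
eef_rot: [-0.091, 1.567, 0.093]
force: [-0.8, 0.5, -0.4]
opening: 1.002
```

```bash
cat >> h.py <<'E'
SP=dict(red=(.4180,.1548),maroon=(.4267,.0657),rose=(.4053,-.1557),palepink=(.3883,-.2668))
BAY=dict(palepink=(.6702,-.0655),rose=(.6624,.0020),red=(.6546,.0696),maroon=(.6468,.1371))
def go(*ts):
    s=r.read_state();R0=Ro.from_rotvec(s['eef_rot']).as_matrix();print(s['time'],s['ee_pos'].round(4),s['opening'],s['force'].round(1))
    for t in ts: print(t,*rel(R0,s['ee_pos'],Rd(),t))
E
python3 - <<'E'
from h import *
go((*SP['red'],.024))
c=r.camera('top');cv2.imwrite('pics/t1.png',c['color'][:,:,::-1])
E
```

```text
1.925 [0.418  0.1565 0.1522] 1.0020580914125004 [-0.8  0.5 -0.4]
(0.418, 0.1548, 0.024) [12.82 -0.18 -0.04] [ 0.1  0.1 -0.1]
```

View pics/t1.png

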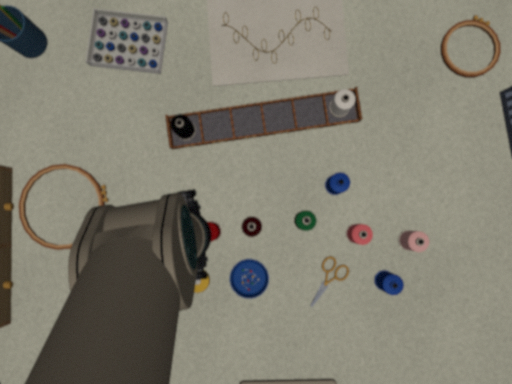

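Emit:
move_arm:
  steps:
    - [[1, 3, -0.1, 0, 0, 0, 0], [1, 6, -0.15, 0, 0, 0, 0], [1, 9, -0.15, 0, 0, 0, 0], [1, 11, -0.15, 0, 0, 0, 0], [1, 12.2, -0.15, 0, 0, 0, 0], [1, 12.7, -0.15, 0, 0, 0, 0], [1, 12.7, -0.15, 0, 0, 0, 0], [1, 12.7, -0.15, 0, 0, 0, 0]]

```text
time: 2.98
ee_pos: [0.4183, 0.1543, 0.0247]
eef_rot: [-0.091, 1.568, 0.092]
force: [-0.5, 1.2, -0.0]
opening: 0.995
```

Run:
```python
from h import *
go((*SP['red'],.024))
c=r.camera('scene');cv2.imwrite('pics/s2.png',cv2.resize(c['color'][80:260,180:440,::-1],None,fx=3,fy=3))
```

```text
2.975 [0.4183 0.1543 0.0247] 0.994614759534778 [-0.5  1.2 -0. ]
(0.418, 0.1548, 0.024) [ 0.07  0.06 -0.02] [ 0.1  0.  -0. ]
```

View pics/s2.png

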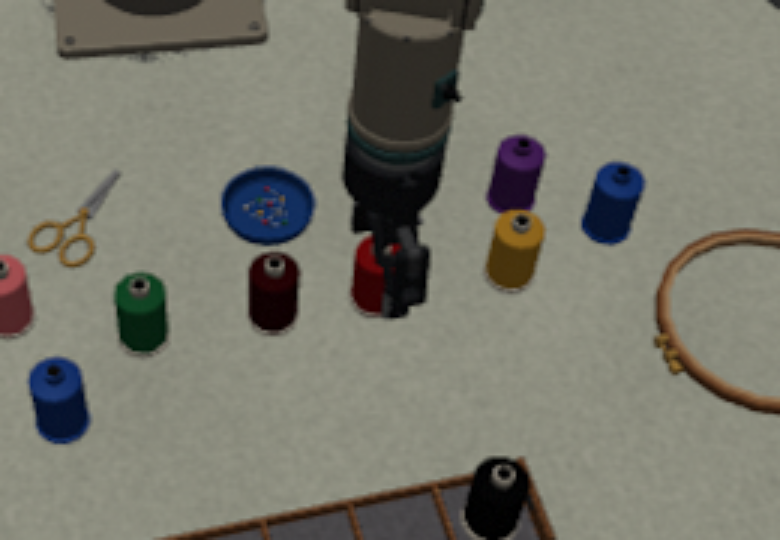

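Run:
```python
from h import *
s=r.camera('scene')
for P in([.467,.160,.03],[.467,.160,.08],[.418,.1548,0],[.418,.1548,.072]): print(P,((proj(s,P)-[180,80])*3).round())
```

```text
[0.467, 0.16, 0.03] [392. 320.]
[0.467, 0.16, 0.08] [398. 284.]
[0.418, 0.1548, 0] [373. 295.]
[0.418, 0.1548, 0.072] [380. 242.]
```

Emit:
move_arm:
  steps:
    - [[-1, 0, 0, 0, 0, 0, 0], [-1, 0, 0, 0, 0, 0, 0], [-1, 0, 0, 0, 0, 0, 0], [-1, 0, 0, 0, 0, 0, 0], [-1, 0, 0, 0, 0, 0, 0], [-1, 0, 0, 0, 0, 0, 0], [-1, 0, 0, 0, 0, 0, 0], [-1, 0, 0, 0, 0, 0, 0], [-1, -1, 0, 0, 0, 0, 0], [-1, -3, 0, 0, 0, 0, 0], [-1, -6, 0, 0, 0, 0, 0], [-1, -9, 0, 0, 0, 0, 0], [-1, -11, 0, 0, 0, 0, 0], [-1, -11, 0, 0, 0, 0, 0]]

```text
time: 4.82
ee_pos: [0.4188, 0.1544, 0.1355]
eef_rot: [-0.09, 1.566, 0.092]
force: [-0.2, 0.3, -0.5]
opening: 0.481
```

Run:
```python
from h import *
go((*BAY['red'],.14),(*BAY['red'],.03))
c=r.camera('scene');cv2.imwrite('pics/s3.png',cv2.resize(c['color'][40:260,180:440,::-1],None,fx=2.5,fy=2.5))
```

```text
4.825 [0.4188 0.1544 0.1355] 0.4808459295870126 [-0.2  0.3 -0.5]
(0.6546, 0.0696, 0.14) [ -0.39 -11.15  22.44] [ 0.1  0.2 -0.1]
(0.6546, 0.0696, 0.03) [ 10.61 -11.16  22.41] [ 0.1  0.2 -0.1]
```

View pics/s3.png

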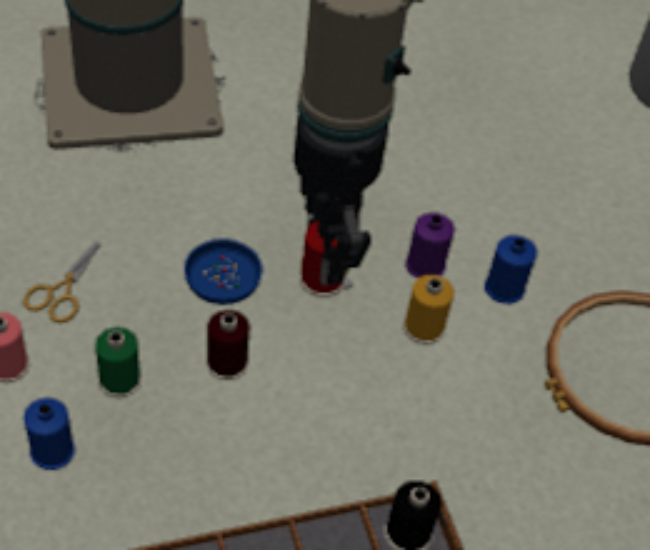

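Emit:
move_arm:
  steps:
    - [[-1, 0, -1, 2, 0, 0, 0], [-1, 0, -3, 6, 0, 0, 0], [-1, 0, -5, 10, 0, 0, 0], [-1, 0, -7, 14, 0, 0, 0], [-1, 0, -9, 18, 0, 0, 0], [-1, 0, -10.6, 21.2, 0, 0, 0], [-1, 0, -11.1, 22.4, 0, 0, 0], [-1, 2, -11.1, 22.4, 0, 0, 0], [-1, 5, -11.1, 22.4, 0, 0, 0], [-1, 7, -11.1, 22.4, 0, 0, 0], [-1, 8, -11.1, 22.4, 0, 0, 0], [-1, 8, -11.1, 22.4, 0, 0, 0], [-1, 8, -11.1, 22.4, 0, 0, 0]]

```text
time: 6.5
ee_pos: [0.654, 0.0694, 0.0552]
eef_rot: [-0.091, 1.567, 0.091]
force: [0.1, -0.6, -0.5]
opening: 0.49
```

Run:
```python
from h import *
go((*BAY['red'],.03))
a=r.camera('scene')['color'][180:310,170:380,::-1];b=r.camera('top')['color'][70:200,150:360,::-1]
cv2.imwrite('pics/s4.png',cv2.vconcat([cv2.resize(q,None,fx=2.3,fy=2.3) for q in(a,b)]))
```

```text
6.5 [0.654  0.0694 0.0552] 0.4898301835944622 [ 0.1 -0.6 -0.5]
(0.6546, 0.0696, 0.03) [2.52 0.01 0.06] [0.  0.1 0. ]
```

View pics/s4.png

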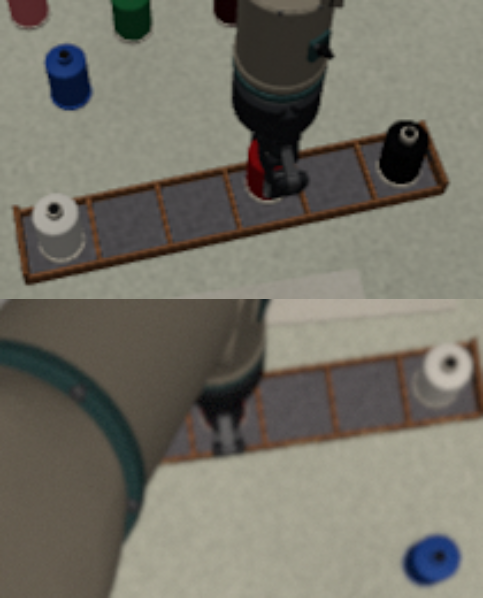

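Emit:
move_arm:
  steps:
    - [[-1, 1, 0, 0.05, 0, 0, 0], [-1, 1.8, 0, 0.05, 0, 0, 0], [-1, 2.2, 0, 0.05, 0, 0, 0], [-1, 2.35, 0, 0.05, 0, 0, 0], [-1, 2.45, 0, 0.05, 0, 0, 0], [-1, 2.5, 0, 0.05, 0, 0, 0], [-1, 2.55, 0, 0.05, 0, 0, 0], [-1, 2.55, 0, 0.05, 0, 0, 0]]

```text
time: 7.6
ee_pos: [0.654, 0.0694, 0.0296]
eef_rot: [-0.091, 1.569, 0.091]
force: [-2.3, -0.1, 4.8]
opening: 0.485
```

Emit:
move_arm:
  steps:
    - [[0.2, 0, 0, 0, 0, 0, 0], [0.5, 0, 0, 0, 0, 0, 0], [1, 0, 0, 0, 0, 0, 0], [1, 0, 0, 0, 0, 0, 0], [1, 0, 0, 0, 0, 0, 0], [1, 0, 0, 0, 0, 0, 0], [1, -1, 0, 0, 0, 0, 0], [1, -4, 0, 0, 0, 0, 0], [1, -8, 0, 0, 0, 0, 0], [1, -12, 0, 0, 0, 0, 0], [1, -12, 0, 0, 0, 0, 0]]

```text
time: 8.98
ee_pos: [0.6566, 0.0691, 0.1533]
eef_rot: [-0.091, 1.561, 0.091]
force: [0.0, 0.0, 0.7]
opening: 0.997
```

Run:
```python
from h import *
go((*SP['maroon'],.15),(*SP['maroon'],.024))
a=r.camera('scene')['color'][130:310,110:380,::-1]
cv2.imwrite('pics/s5.png',cv2.resize(a,None,fx=2.5,fy=2.5))
```

```text
8.975 [0.6566 0.0691 0.1533] 0.9973474402886251 [0.  0.  0.7]
(0.4267, 0.0657, 0.15) [  0.15   2.31 -22.87] [0.  0.4 0. ]
(0.4267, 0.0657, 0.024) [ 12.75   2.32 -22.97] [0.  0.4 0. ]
```

View pics/s5.png

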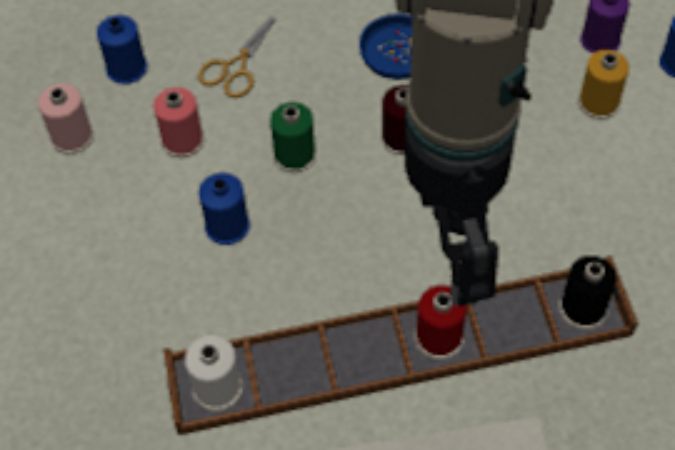

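Emit:
move_arm:
  steps:
    - [[1, 0, 0.2, -3, 0, 0, 0], [1, 0, 0.7, -7, 0, 0, 0], [1, 0, 1.1, -11, 0, 0, 0], [1, 0, 1.5, -15, 0, 0, 0], [1, 0, 1.9, -19, 0, 0, 0], [1, 0, 2.25, -22.7, 0, 0, 0], [1, 1, 2.25, -22.7, 0, 0, 0], [1, 4, 2.25, -22.7, 0, 0, 0], [1, 7, 2.25, -22.7, 0, 0, 0], [1, 10, 2.25, -22.7, 0, 0, 0], [1, 12, 2.25, -22.7, 0, 0, 0], [1, 12.5, 2.25, -22.7, 0, 0, 0], [1, 12.5, 2.25, -22.7, 0, 0, 0], [1, 12.5, 2.25, -22.7, 0, 0, 0]]

```text
time: 10.78
ee_pos: [0.4262, 0.0656, 0.0236]
eef_rot: [-0.091, 1.569, 0.091]
force: [-0.6, -0.7, 0.4]
opening: 1.003
```

Emit:
move_arm:
  steps:
    - [[-1, 0, 0, 0, 0, 0, 0], [-1, 0, 0, 0, 0, 0, 0], [-1, 0, 0, 0, 0, 0, 0], [-1, 0, 0, 0, 0, 0, 0], [-1, 0, 0, 0, 0, 0, 0], [-1, 0, 0, 0, 0, 0, 0], [-1, 0, 0, 0, 0, 0, 0], [-1, 0, 0, 0, 0, 0, 0], [-1, -1, 0, 0, 0, 0, 0], [-1, -3, 0, 0, 0, 0, 0], [-1, -6, 0, 0, 0, 0, 0], [-1, -9, 0, 0, 0, 0, 0], [-1, -11, 0, 0, 0, 0, 0], [-1, -11, 0, 0, 0, 0, 0], [-1, -11, 0, 0, 0, 0, 0]]

```text
time: 12.65
ee_pos: [0.4253, 0.0659, 0.1332]
eef_rot: [-0.091, 1.57, 0.091]
force: [0.2, 0.4, -0.3]
opening: 0.486
```

Run:
```python
from h import *
go((*BAY['maroon'],.13),(*BAY['maroon'],.03))
a=r.camera('scene')['color'][80:310,110:380,::-1]
cv2.imwrite('pics/s6.png',cv2.resize(a,None,fx=2.2,fy=2.2))
```

```text
12.65 [0.4253 0.0659 0.1332] 0.4864130034233297 [ 0.2  0.4 -0.3]
(0.6468, 0.1371, 0.13) [ 0.29  4.51 22.83] [ 0.  -0.1 -0. ]
(0.6468, 0.1371, 0.03) [10.29  4.51 22.84] [ 0.  -0.1 -0. ]
```

View pics/s6.png

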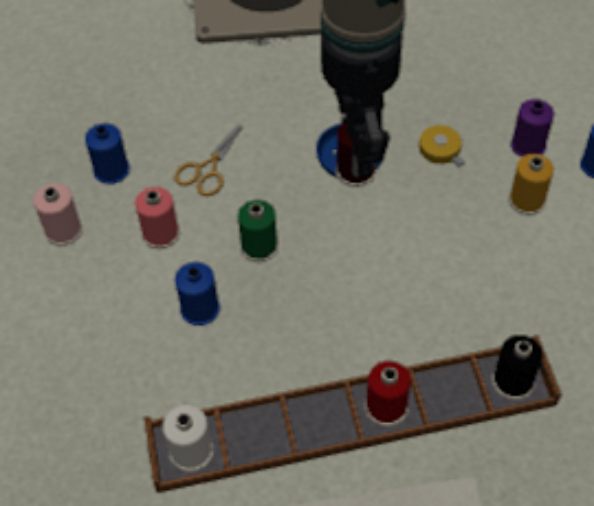

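Emit:
move_arm:
  steps:
    - [[-1, 0, 0.4, 2, 0, 0, 0], [-1, 0, 1.2, 6, 0, 0, 0], [-1, 0, 2, 10, 0, 0, 0], [-1, 0, 2.8, 14, 0, 0, 0], [-1, 0, 3.6, 18, 0, 0, 0], [-1, 0, 4.3, 21.5, 0, 0, 0], [-1, 0, 4.5, 22.8, 0, 0, 0], [-1, 2, 4.5, 22.8, 0, 0, 0], [-1, 5, 4.5, 22.8, 0, 0, 0], [-1, 7, 4.5, 22.8, 0, 0, 0], [-1, 8, 4.5, 22.8, 0, 0, 0], [-1, 8, 4.5, 22.8, 0, 0, 0], [-1, 8, 4.5, 22.8, 0, 0, 0]]

```text
time: 14.32
ee_pos: [0.6478, 0.1365, 0.0547]
eef_rot: [-0.091, 1.567, 0.091]
force: [-0.1, 0.4, -0.2]
opening: 0.482
```

Emit:
move_arm:
  steps:
    - [[-1, 1, 0.05, -0.05, 0, 0, 0], [-1, 1.8, 0.05, -0.05, 0, 0, 0], [-1, 2.2, 0.05, -0.05, 0, 0, 0], [-1, 2.4, 0.05, -0.05, 0, 0, 0], [-1, 2.5, 0.05, -0.05, 0, 0, 0], [-1, 2.55, 0.05, -0.05, 0, 0, 0], [-1, 2.6, 0.05, -0.05, 0, 0, 0], [-1, 2.6, 0.05, -0.05, 0, 0, 0]]

```text
time: 15.32
ee_pos: [0.6464, 0.137, 0.0293]
eef_rot: [-0.09, 1.569, 0.091]
force: [-4.4, 0.6, 8.6]
opening: 0.483
```

Emit:
move_arm:
  steps:
    - [[0.2, 0, 0, 0, 0, 0, 0], [0.5, 0, 0, 0, 0, 0, 0], [1, 0, 0, 0, 0, 0, 0], [1, 0, 0, 0, 0, 0, 0], [1, 0, 0, 0, 0, 0, 0], [1, 0, 0, 0, 0, 0, 0], [1, -1, 0, 0, 0, 0, 0], [1, -4, 0, 0, 0, 0, 0], [1, -8, 0, 0, 0, 0, 0], [1, -12, 0, 0, 0, 0, 0], [1, -12, 0, 0, 0, 0, 0], [1, -12, 0, 0, 0, 0, 0]]

```text
time: 16.82
ee_pos: [0.6462, 0.1374, 0.1479]
eef_rot: [-0.09, 1.569, 0.091]
force: [0.1, -0.1, -0.0]
opening: 1.002
```

Run:
```python
from h import *
go((*SP['rose'],.15),(*SP['rose'],.024))
a=r.camera('scene')['color'][130:310,110:380,::-1]
cv2.imwrite('pics/s7.png',cv2.resize(a,None,fx=2.5,fy=2.5))
```

```text
16.825 [0.6462 0.1374 0.1479] 1.0021303548833955 [ 0.1 -0.1 -0. ]
(0.4053, -0.1557, 0.15) [ -0.22 -26.33 -27.31] [ 0. -0. -0.]
(0.4053, -0.1557, 0.024) [ 12.38 -26.34 -27.31] [ 0. -0. -0.]
```

View pics/s7.png

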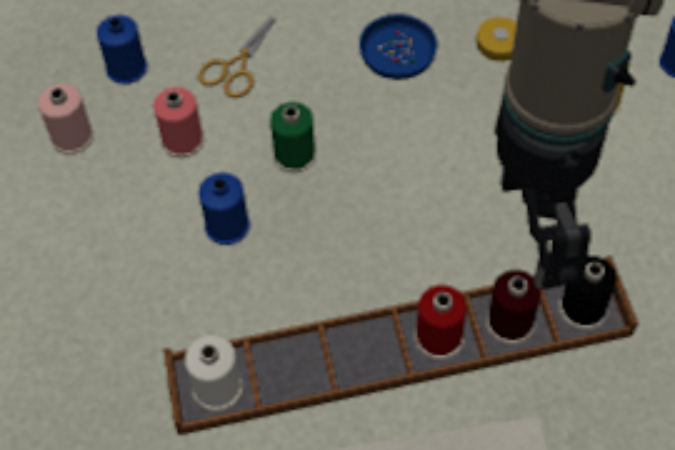

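Emit:
move_arm:
  steps:
    - [[1, 0, -2, -2, 0, 0, 0], [1, 0, -5.5, -5.7, 0, 0, 0], [1, 0, -9, -9.3, 0, 0, 0], [1, 0, -12.5, -13, 0, 0, 0], [1, 0, -16, -16.6, 0, 0, 0], [1, 0, -19.5, -20.2, 0, 0, 0], [1, 0, -23, -23.9, 0, 0, 0], [1, 0, -26.3, -27.3, 0, 0, 0], [1, 0, -26.3, -27.3, 0, 0, 0], [1, 2, -26.3, -27.3, 0, 0, 0], [1, 5, -26.3, -27.3, 0, 0, 0], [1, 8, -26.3, -27.3, 0, 0, 0], [1, 11, -26.3, -27.3, 0, 0, 0], [1, 12.4, -26.3, -27.3, 0, 0, 0], [1, 12.4, -26.3, -27.3, 0, 0, 0], [1, 12.4, -26.3, -27.3, 0, 0, 0]]

```text
time: 18.88
ee_pos: [0.406, -0.1552, 0.0238]
eef_rot: [-0.091, 1.569, 0.092]
force: [-0.5, -0.2, 0.7]
opening: 1.001
```

Emit:
move_arm:
  steps:
    - [[-1, 0, 0, 0, 0, 0, 0], [-1, 0, 0, 0, 0, 0, 0], [-1, 0, 0, 0, 0, 0, 0], [-1, 0, 0, 0, 0, 0, 0], [-1, 0, 0, 0, 0, 0, 0], [-1, 0, 0, 0, 0, 0, 0], [-1, 0, 0, 0, 0, 0, 0], [-1, 0, 0, 0, 0, 0, 0], [-1, -1, 0, 0, 0, 0, 0], [-1, -3, 0, 0, 0, 0, 0], [-1, -6, 0, 0, 0, 0, 0], [-1, -9, 0, 0, 0, 0, 0], [-1, -12, 0, 0, 0, 0, 0], [-1, -12, 0, 0, 0, 0, 0], [-1, -12, 0, 0, 0, 0, 0]]

```text
time: 20.75
ee_pos: [0.4054, -0.1551, 0.1433]
eef_rot: [-0.091, 1.569, 0.092]
force: [0.2, 0.2, -0.7]
opening: 0.482
```

Run:
```python
from h import *
go((*BAY['rose'],.14),(*BAY['rose'],.03))
a=r.camera('scene')['color'][80:310,110:380,::-1]
cv2.imwrite('pics/s8.png',cv2.resize(a,None,fx=2.2,fy=2.2))
```

```text
20.75 [ 0.4054 -0.1551  0.1433] 0.4823869422991352 [ 0.2  0.2 -0.7]
(0.6624, 0.002, 0.14) [ 0.32 12.63 27.35] [ 0.1 -0.  -0. ]
(0.6624, 0.002, 0.03) [11.32 12.62 27.35] [ 0.1 -0.  -0. ]
```

View pics/s8.png

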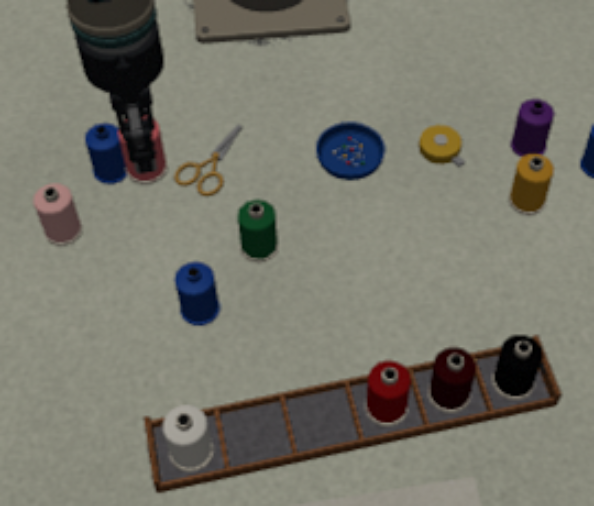

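Emit:
move_arm:
  steps:
    - [[-1, 0, 1, 2, 0, 0, 0], [-1, 0, 2.7, 6, 0, 0, 0], [-1, 0, 4.6, 10, 0, 0, 0], [-1, 0, 6.5, 14, 0, 0, 0], [-1, 0, 8.4, 18, 0, 0, 0], [-1, 0, 10.2, 22, 0, 0, 0], [-1, 0, 12, 26, 0, 0, 0], [-1, 0, 12.6, 27.3, 0, 0, 0], [-1, 0, 12.6, 27.3, 0, 0, 0], [-1, 2, 12.6, 27.3, 0, 0, 0], [-1, 5, 12.6, 27.3, 0, 0, 0], [-1, 8, 12.6, 27.3, 0, 0, 0], [-1, 9, 12.6, 27.3, 0, 0, 0], [-1, 9, 12.6, 27.3, 0, 0, 0], [-1, 9, 12.6, 27.3, 0, 0, 0]]

```text
time: 22.68
ee_pos: [0.6629, 0.0005, 0.0549]
eef_rot: [-0.091, 1.567, 0.09]
force: [-0.3, 0.3, 0.1]
opening: 0.484
```

Emit:
move_arm:
  steps:
    - [[-1, 1, 0.05, 0, 0, 0, 0], [-1, 1.8, 0.1, 0, 0, 0, 0], [-1, 2.2, 0.1, 0, 0, 0, 0], [-1, 2.4, 0.1, 0, 0, 0, 0], [-1, 2.5, 0.1, 0, 0, 0, 0], [-1, 2.55, 0.1, 0, 0, 0, 0], [-1, 2.6, 0.1, 0, 0, 0, 0], [-1, 2.6, 0.1, 0, 0, 0, 0]]

```text
time: 23.68
ee_pos: [0.662, 0.002, 0.0294]
eef_rot: [-0.09, 1.569, 0.092]
force: [-3.4, -0.0, 9.3]
opening: 0.479
```

Emit:
move_arm:
  steps:
    - [[0.2, 0, 0, 0, 0, 0, 0], [0.5, 0, 0, 0, 0, 0, 0], [1, 0, 0, 0, 0, 0, 0], [1, 0, 0, 0, 0, 0, 0], [1, 0, 0, 0, 0, 0, 0], [1, 0, 0, 0, 0, 0, 0], [1, -1, 0, 0, 0, 0, 0], [1, -4, 0, 0, 0, 0, 0], [1, -8, 0, 0, 0, 0, 0], [1, -12, 0, 0, 0, 0, 0], [1, -12, 0, 0, 0, 0, 0], [1, -12, 0, 0, 0, 0, 0]]

```text
time: 25.18
ee_pos: [0.6619, 0.0023, 0.1479]
eef_rot: [-0.09, 1.569, 0.091]
force: [0.3, 1.7, -1.1]
opening: 1.0
```

Run:
```python
from h import *
go((*SP['palepink'],.15),(*SP['palepink'],.024))
a=r.camera('scene')['color'][130:310,110:380,::-1]
cv2.imwrite('pics/s9.png',cv2.resize(a,None,fx=2.5,fy=2.5))
```

```text
25.175 [0.6619 0.0023 0.1479] 0.9997643548749432 [ 0.3  1.7 -1.1]
(0.3883, -0.2668, 0.15) [ -0.22 -23.58 -30.28] [ 0. -0. -0.]
(0.3883, -0.2668, 0.024) [ 12.38 -23.58 -30.28] [ 0. -0. -0.]
```

View pics/s9.png

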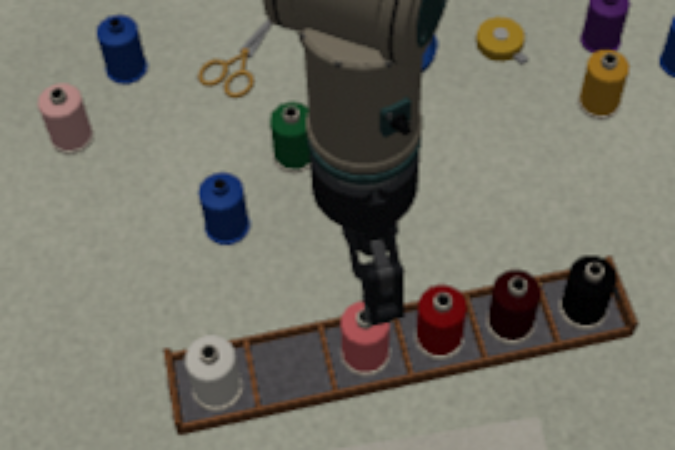

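Emit:
move_arm:
  steps:
    - [[1, 0, -2, -2.6, 0, 0, 0], [1, 0, -5, -6.4, 0, 0, 0], [1, 0, -8, -10.3, 0, 0, 0], [1, 0, -11, -14.1, 0, 0, 0], [1, 0, -14, -18, 0, 0, 0], [1, 0, -17, -21.8, 0, 0, 0], [1, 0, -20, -25.7, 0, 0, 0], [1, 0, -22.6, -29, 0, 0, 0], [1, 0, -23.6, -30.3, 0, 0, 0], [1, 0, -23.6, -30.3, 0, 0, 0], [1, 2, -23.6, -30.3, 0, 0, 0], [1, 5, -23.6, -30.3, 0, 0, 0], [1, 6, -23.6, -30.3, 0, 0, 0], [1, 6, -23.6, -30.3, 0, 0, 0], [1, 6, -23.6, -30.3, 0, 0, 0]]

```text
time: 27.1
ee_pos: [0.3892, -0.2674, 0.0884]
eef_rot: [-0.092, 1.568, 0.091]
force: [-0.1, -0.0, 0.1]
opening: 1.0
```

Run:
```python
from h import *
go((*SP['palepink'],.024))
a=r.camera('scene')['color'][80:240,60:260,::-1]
cv2.imwrite('pics/s10.png',cv2.resize(a,None,fx=3,fy=3))
```

```text
27.1 [ 0.3892 -0.2674  0.0884] 0.9996140449197676 [-0.1 -0.   0.1]
(0.3883, -0.2668, 0.024) [ 6.44  0.08 -0.09] [0.1 0.1 0. ]
```

View pics/s10.png

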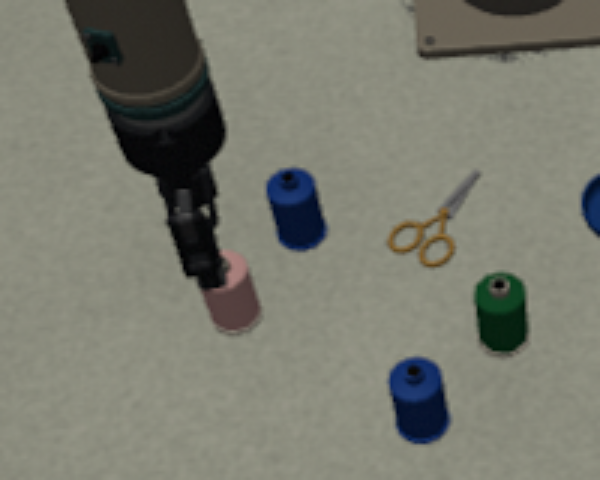

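Emit:
move_arm:
  steps:
    - [[1, 2, 0.05, -0.05, 0, 0, 0], [1, 4, 0.05, -0.05, 0, 0, 0], [1, 6, 0.05, -0.05, 0, 0, 0], [1, 6.4, 0.05, -0.05, 0, 0, 0], [1, 6.4, 0.05, -0.05, 0, 0, 0], [1, 6.4, 0.05, -0.05, 0, 0, 0]]

```text
time: 27.9
ee_pos: [0.3884, -0.2673, 0.0246]
eef_rot: [-0.092, 1.568, 0.09]
force: [-0.1, -0.8, -0.5]
opening: 1.0
```

Emit:
move_arm:
  steps:
    - [[-1, 0, 0, 0, 0, 0, 0], [-1, 0, 0, 0, 0, 0, 0], [-1, 0, 0, 0, 0, 0, 0], [-1, 0, 0, 0, 0, 0, 0], [-1, 0, 0, 0, 0, 0, 0], [-1, 0, 0, 0, 0, 0, 0], [-1, 0, 0, 0, 0, 0, 0], [-1, 0, 0, 0, 0, 0, 0], [-1, -1, 0, 0, 0, 0, 0], [-1, -3, 0, 0, 0, 0, 0], [-1, -6, 0, 0, 0, 0, 0], [-1, -9, 0, 0, 0, 0, 0], [-1, -12, 0, 0, 0, 0, 0], [-1, -12, 0, 0, 0, 0, 0], [-1, -12, 0, 0, 0, 0, 0]]

```text
time: 29.78
ee_pos: [0.3878, -0.2663, 0.1435]
eef_rot: [-0.091, 1.569, 0.092]
force: [-0.4, 0.4, -0.6]
opening: 0.484
```

Run:
```python
from h import *
go((*BAY['palepink'],.14),(*BAY['palepink'],.03))
a=r.camera('scene')['color'][80:310,60:330,::-1]
cv2.imwrite('pics/s11.png',cv2.resize(a,None,fx=2.2,fy=2.2))
```

```text
29.775 [ 0.3878 -0.2663  0.1435] 0.48380267415023315 [-0.4  0.4 -0.6]
(0.6702, -0.0655, 0.14) [ 0.36 16.68 30.38] [ 0. -0. -0.]
(0.6702, -0.0655, 0.03) [11.36 16.67 30.38] [ 0. -0. -0.]
```

View pics/s11.png

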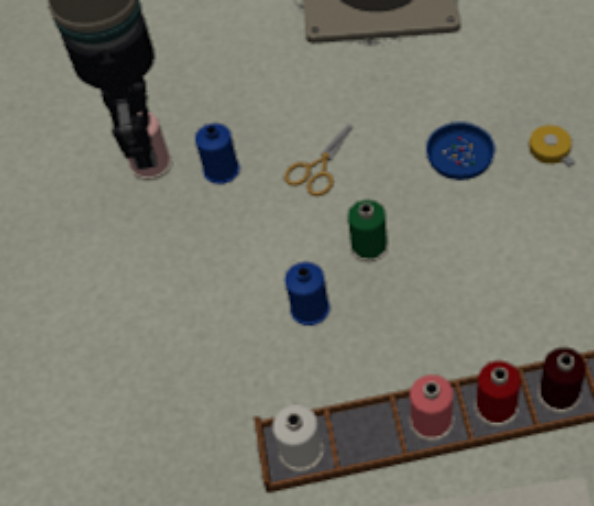

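Emit:
move_arm:
  steps:
    - [[-1, 0, 1, 2, 0, 0, 0], [-1, 0, 3.2, 6, 0, 0, 0], [-1, 0, 5.4, 10, 0, 0, 0], [-1, 0, 7.6, 14, 0, 0, 0], [-1, 0, 9.8, 18, 0, 0, 0], [-1, 0, 12, 22, 0, 0, 0], [-1, 0, 14.2, 26, 0, 0, 0], [-1, 0, 16, 29.2, 0, 0, 0], [-1, 0, 16.7, 30.4, 0, 0, 0], [-1, 0, 16.7, 30.4, 0, 0, 0], [-1, 2, 16.7, 30.4, 0, 0, 0], [-1, 4, 16.7, 30.4, 0, 0, 0], [-1, 6, 16.7, 30.4, 0, 0, 0], [-1, 8, 16.7, 30.4, 0, 0, 0], [-1, 9, 16.7, 30.4, 0, 0, 0], [-1, 9, 16.7, 30.4, 0, 0, 0], [-1, 9, 16.7, 30.4, 0, 0, 0]]

```text
time: 31.95
ee_pos: [0.6712, -0.0663, 0.0545]
eef_rot: [-0.091, 1.568, 0.09]
force: [0.3, -0.3, -1.2]
opening: 0.482
```

Run:
```python
from h import *
go((*BAY['palepink'],.03))
a=r.camera('scene')['color'][180:310,150:380,::-1]
cv2.imwrite('pics/s12.png',cv2.resize(a,None,fx=3,fy=3))
```

```text
31.95 [ 0.6712 -0.0663  0.0545] 0.48234133714847904 [ 0.3 -0.3 -1.2]
(0.6702, -0.0655, 0.03) [ 2.45  0.09 -0.09] [0.  0.1 0. ]
```

View pics/s12.png

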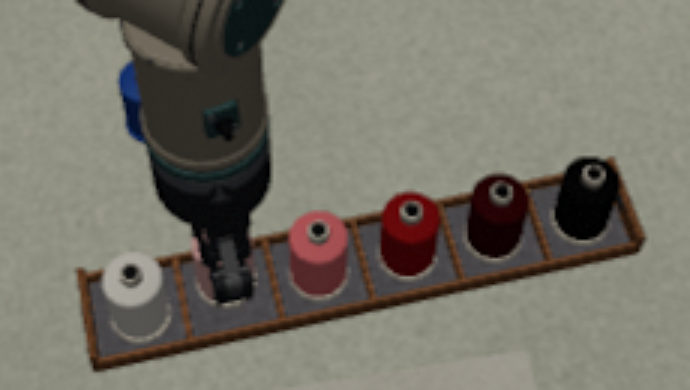

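Emit:
move_arm:
  steps:
    - [[-1, 1, 0, -0.05, 0, 0, 0], [-1, 1.8, 0.05, -0.05, 0, 0, 0], [-1, 2.2, 0.05, -0.05, 0, 0, 0], [-1, 2.35, 0.05, -0.05, 0, 0, 0], [-1, 2.45, 0.05, -0.05, 0, 0, 0], [-1, 2.5, 0.05, -0.05, 0, 0, 0], [-1, 2.5, 0.05, -0.05, 0, 0, 0]]

```text
time: 32.88
ee_pos: [0.6702, -0.0657, 0.0292]
eef_rot: [-0.091, 1.569, 0.091]
force: [-1.5, -0.8, 3.2]
opening: 0.48
```

Emit:
move_arm:
  steps:
    - [[0.2, 0, 0, 0, 0, 0, 0], [0.5, 0, 0, 0, 0, 0, 0], [1, 0, 0, 0, 0, 0, 0], [1, 0, 0, 0, 0, 0, 0], [1, 0, 0, 0, 0, 0, 0], [1, 0, 0, 0, 0, 0, 0], [1, -1, 0, 0, 0, 0, 0], [1, -4, 0, 0, 0, 0, 0], [1, -8, 0, 0, 0, 0, 0], [1, -12, 0, 0, 0, 0, 0], [1, -14, 0, -6, 0, 0, 0], [1, -14, 0, -12, 0, 0, 0], [1, -14, 0, -18, 0, 0, 0], [1, -14, 0, -24, 0, 0, 0], [1, -14, 0, -24, 0, 0, 0], [1, -14, 0, -24, 0, 0, 0]]

```text
time: 34.88
ee_pos: [0.4331, -0.0934, 0.1696]
eef_rot: [-0.091, 1.566, 0.091]
force: [0.7, -0.5, 0.5]
opening: 1.001
```

Run:
```python
from h import *
go()
t=r.camera('top');s=r.camera('scene')
cv2.imwrite('pics/f.png',cv2.vconcat([cv2.resize(s['color'][130:310,110:400,::-1],None,fx=1.9,fy=1.9),cv2.resize(t['color'][75:205,120:410,::-1],None,fx=1.9,fy=1.9)]))
hs={}
for n,b in BAY.items():
    q=hole(s,hole(s,proj(s,[*b,.077]))); X=cast(s,q,.077); print(n,'scene-view',X[:2].round(4),'bay',b)
```

```text
34.875 [ 0.4331 -0.0934  0.1696] 1.0005218957906699 [ 0.7 -0.5  0.5]
palepink scene-view [ 0.6718 -0.0653] bay (0.6702, -0.0655)
rose scene-view [0.6637 0.0025] bay (0.6624, 0.002)
red scene-view [0.6558 0.0703] bay (0.6546, 0.0696)
maroon scene-view [0.648  0.1371] bay (0.6468, 0.1371)
```

View pics/f.png

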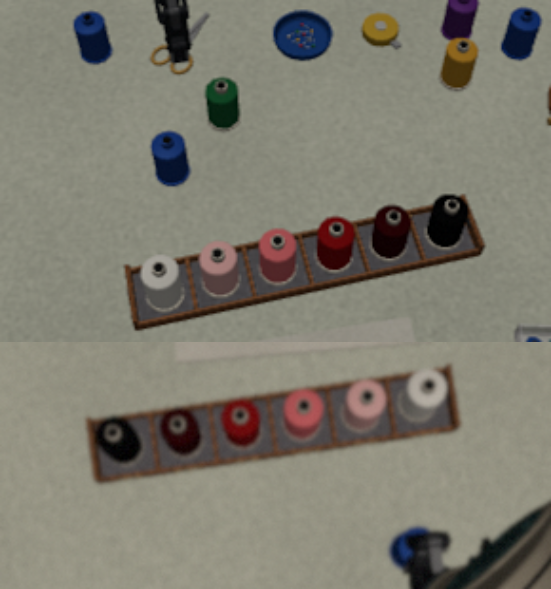

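All four stand upright in order from white to black, and gold and green have not moved. The gripper is clear of everything at z = 0.17.

```bash
python3 -c "
from plant import r
print(r.hand_in())"
```

```text
the job is handed in; nothing more can be done
None
```

The four red spools are in the empty bays, so the row now reads white, pale pink, rose, red, maroon, black. I handed the job in at about 35 s of the 96 s allowed.

- **Placing:** I gripped each spool across the row and lowered it until it touched the bay floor. The contact forces I read were 3–9 N, and I then opened the gripper and lifted clear.
- **Final check:** The last pictures from both cameras show all four spools upright. The scene camera puts their tops within 2 mm of the bay centres I had worked out. Gold, green, white and black look unmoved in those pictures, and the gripper was open and clear of everything.
- **Disagreement:** The two cameras differed by about 1–3 mm on the spools, close to the stated calibration error. They differed by 5 mm on the tray's x position, probably because the scene camera also sees the tray's outer side wall. I weighted the top view for the tray, and no check failed.

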